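# Rack the last batteries and inspect a crusted terminal under the reading lens

## Task

Finish packing the grey battery box: stand the loose D cell with the green-crusted terminal and the loose 9-volt battery in the two gaps of its row, upright, terminals up, right down on its floor. Then pick up the reading lens by its handle and hold it level and still, the glass centred over that crusted terminal and the rim at the height of the height gauge's red-tipped pointer, which is set to the focal height; finish while still holding it there. Never touch the box or the batteries with the lens, and leave the batteries already in the box standing, the gauge as set and the other things where they lie.

Things in the scene. Friction and masses are not known exactly. Their poses are not given: they have to be found in the camera images.
- battery_box: Open grey box fixed to the table, 42 (x) x 128 (y) x 26 mm high, walls and floor 3 mm, no partitions. Origin: centre of its underside, z up. Its row from the +y end: a black D cell (in), a gap of about 38 mm for the crusted D cell, a black C cell (in), a gap of about 23 mm for the 9-volt battery against the -y wall. All four leave about 12 mm of play.
- crusted_d: Loose blue D cell with a white band, 33.2 mm diameter, 61.5 mm tall with its 2 mm nub, 0.14 kg, standing on the table nub up, green-blue crust round the nub. Origin at the centre of its underside, z up its axis.
- crusted_d_plus (a point): Top of the nub (terminal) of the crusted D cell, on its axis, 61.5 mm above its underside.
- nine_volt: Loose 9-volt block battery, black and orange, 26.5 (its x) x 17.5 (its y) x 46 mm tall, plus two 2.5 mm snap studs on top, 0.046 kg, standing on the table studs up. Origin: centre of its underside. In the box its x lies along the box's x (17.5 mm along the row), either way round.
- d_in_box: Black D cell with a copper band, 33.2 mm diameter, 61.5 mm tall, already standing loose in the box at its +y end. Origin at the centre of its underside.
- c_in_box: Black C cell with a copper band, 26.2 mm diameter, 50 mm tall, already standing loose in the box between the two gaps. Origin at the centre of its underside.
- lens: Loose reading lens, 0.11 kg, lying flat: glass in a black rim 72 mm in diameter, 12 mm thick; dark wooden handle with flat sides, 18 mm wide, 16 mm high, reaching from 47 to 137 mm from the glass centre along the lens's -x. Origin under the glass centre, level with the underside of rim and handle; z up, square to the glass.
- lens_center (a point): Centre of the glass, 6 mm above the underside, at half the thickness of the rim.
- lens_grip (a point): Point in the handle 75 mm from the glass centre along the lens's -x, 8 mm above the underside: a good place to grip.
- pointer_tip (a point): Tip of the red-ended pointer of the height gauge, 58 mm in front of the gauge's centre; its height is the focal height for the centre of the lens rim. The tip is the far end along the pointer's -x.
- height_gauge: Height gauge fixed to the table: base 95 x 60 x 34 mm, upright ruled beam 287 mm tall standing 30 mm behind its centre, a slide with a steel pointer towards its -x. Origin at the centre of its underside.
- tape_roll: Roll of masking tape lying flat, 104 mm diameter, 24 mm high. A bystander. Origin at the centre of its underside.
- screwdriver: Screwdriver with a red handle, about 200 mm long, lying flat. A bystander.
- cell_holder: Black holder, 62 x 60 mm, 30 mm high, with two blue cells lying in it. A bystander. Origin at the centre of its underside.
- buzzer: Black and red buzzer disc, 40 mm diameter, 11 mm high. A bystander. Origin at the centre of its underside.
Not all that is in view belongs to the job. What is shaped like the lens but orange, turquoise or yellow is not meant.

How it is judged:
By the outcome, as a careful person would: the job done as asked, in the order asked, and still so for the second after the job is handed in, while the arm keeps its last pose, push and grip.
It also fails if it takes over 67 s, if anything falls off the work surface, if the arm or the gripper's body presses on something with over 40 N, if the wrist force passes 120 N, or if a joint passes its speed limit or range.

## Robot

A 6-joint arm with a two-finger parallel gripper is mounted at the origin on the work surface. World frame = base frame: x ahead of the robot, y to its left, z up, the work surface at z = 0. Lengths are in m, angles in rad, forces in N, time in s.
With the tool pointing down it reaches from about 0.25 to 0.775 m from the base axis. Payload 4 kg.
Tool frame: the origin (TCP) lies midway between the tips of the shut fingers; the grasp point (between the pads) lies 19 mm behind it; y points along the fingers, x is the direction in which the jaws open and shut, and the axes are right-handed (so a half turn about y gives the same grasp; the last joint's range is limited). The gripper opens to 94 mm and grips with 3 to 60 N. Pads are 16 mm wide; open, the fingers measure 119 mm over their backs; the gripper's body (75 mm by 177 mm) begins 78 mm behind the grasp point.
Start: joints at [-1.364, 0.087, 1.371, -0, 1.684, -0.103], TCP at [0.168, -0.524, 0.184] pointing down, gripper open.
Joint ranges: [-3.1, 3.1], [-0.76, 2.03], [0.27, 2.55], [-1.08, 4.22], [0.17, 2.65], [-2.57, 2.57]. Speed limits (rad/s): [2.79, 2.79, 3.14, 3.14, 3.14, 3.14].

## Interface

Orientations are given as [roll, pitch, yaw] about the fixed x, y, z axes, in that order (R = Rz(yaw) Ry(pitch) Rx(roll)).
In Python, from bench import robot gives the robot as it stands.
- The arm moves only by the shell command python3 -m creep 'ROWS'. ROWS is JSON, a list of rows, each a list of 7 numbers: the shift along the tool's x, y, z in mm, then the turn, a rotation vector about the tool's x, y, z in degrees, then the closure in counts, from 0 (fully open) to 255 (shut). A call has 1 to 5 rows; each row is the pose to reach, as a shift and turn from the pose commanded when the call began, along the tool's axes at that moment; what a row does not reach only later rows make up. A row lasts 1/8 s, in which the tool goes at most 62.5 mm and 10.7 degrees, less where a joint would pass 70% of its speed; a pose out of reach is approached as far as the arm can. A call with a gripper value outside its range is refused whole. The fingers move at their own pace and stop on an object; the grip force is fixed at half the most. Time passes only in rows, so rows that repeat a pose let the fingers close. It gives the time, the measured TCP pose, the force and the opening at its end, in the units of the state.
- robot.get_obs(): the state, without advancing time (a new reading comes with each control period).
- robot.snapshot(name): name is "scene" or "top"; returns a dict with "color" (480x640x3 uint8, blue, green, red), "fx", "fy", "cx", "cy" (pixels), "k1" (the pictures are not rectified: a ray, as slopes to the right and down, at radius r is drawn at 1 + k1 r^2 times it, then the intrinsics apply), "world_from_camera" (4x4, takes a point from camera to world coordinates). Camera axes: x right, y down, z forward; pixel columns grow to the right and rows downward; lengths in m; the calibration is good to about 2 mm. A picture is of the moment at which its call begins. There is no depth.
- robot.close_job(): hands the job in, once; it reports no verdict.
Trained networks look in the newest picture that a camera, given by its name, has taken for a name from the list of things; names that differ only in an ending like _2 or _b are one class to them, and where a whole thing is asked for, a point or a joint stands for the part that bears it (a point fixed in the world has none). Each returns a list of dicts, best first, with "p" (0 to 1); they miss things now and then, are a little off and sometimes report something else, mostly with a low value. They report only what shows in the picture. A call takes as long as a camera call. They do not tell look-alikes from the thing itself.
- robot.spot_in(name, camera): "point" ([x, y, z] in m, in world coordinates, good to about 4 mm: the middle of the surface that is visible of it).
- robot.landmark_of(name, camera): "point" ([x, y, z] in m, in world coordinates, good to about 4 mm: a listed point, or the origin of a listed thing).
The state is a dict: "time": time; "joint_positions": joint angles; "qvel": joint speeds; "joint_torque": joint torques, N m; "tool_pos": TCP position; "ee_rot": TCP orientation; "wrist_force": force on the tool from outside, world axes, zero at the start; "wrist_torque": the same for the moment, N m; "width": finger opening in m.
Only numpy, scipy, OpenCV 4.12 (cv2) and the standard library are available. Lean on these libraries where they do the work, as an engineer would, in place of code of your own. Each camera call takes 0.05 s, during which the arm holds its last target.

## Working session

There is one attempt and no reset: what is moved stays moved. The work goes in short steps, Python scripts to look and compute and a shell command to move; the robot and the scene stay as the last step left them, time stands still between calls to the robot, and variables do not carry over. Pictures are saved under pics/ and viewed, and the job is handed in when it is done.

```bash
ls; mkdir -p pics; cat > h.py <<'E'
import numpy as np, cv2, json
from bench import robot
from scipy.spatial.transform import Rotation as R
def snap(cam,fn=None):
    s=robot.snapshot(cam)
    if fn: cv2.imwrite('pics/'+fn,s['color'])
    return s
def proj(s,P):
    T=np.linalg.inv(np.array(s['world_from_camera'])); P=np.atleast_2d(P)
    c=P@T[:3,:3].T+T[:3,3]; xy=c[:,:2]/c[:,2:]
    r2=(xy**2).sum(1,keepdims=True); xy=xy*(1+s['k1']*r2)
    return xy*[s['fx'],s['fy']]+[s['cx'],s['cy']]
def ray(s,uv):
    d=(np.array(uv,float)-[s['cx'],s['cy']])/[s['fx'],s['fy']]
    x=d.copy()
    for _ in range(20): x=d/(1+s['k1']*(x@x))
    T=np.array(s['world_from_camera']); return T[:3,3],T[:3,:3]@np.array([x[0],x[1],1])
def atz(s,uv,z):
    o,d=ray(s,uv); return o+d*(z-o[2])/d[2]
def pose():
    o=robot.get_obs(); return np.array(o['tool_pos']),np.array(o['ee_rot'])
E
python3 - <<'E'
from h import *
o=robot.get_obs(); print(o)
for c in('scene','top'):
    s=snap(c,c+'0.png'); print(c,s['fx'],s['k1'],np.round(s['world_from_camera'],3).tolist())
    for n in['battery_box','crusted_d','nine_volt','d_in_box','c_in_box','lens','height_gauge','tape_roll','screwdriver','cell_holder','buzzer','crusted_d_plus','lens_center','lens_grip','pointer_tip']:
        print(n,[(np.round(d['point'],3).tolist(),round(d['p'],2)) for d in robot.landmark_of(n,c)][:5])
E
```

```text
pics
{'time': 0.0, 'joint_positions': array([-1.36411271e+00,  8.79711071e-02,  1.37223711e+00,  4.87344513e-07,
        1.68359701e+00, -1.03073766e-01]), 'qvel': array([ 0.00152007,  0.00067376, -0.00026279, -0.00060918,  0.00070951,
       -0.00130717]), 'joint_torque': array([ 1.12603284e-03, -3.40169942e+01, -3.02427757e+01,  7.19636818e-02,
        3.29693744e-02, -1.44963542e-04]), 'tool_pos': array([ 0.16754268, -0.52323925,  0.18290413]), 'ee_rot': array([-1.57056819,  0.00220078, -1.26103864]), 'wrist_force': array([ 0.44880461,  0.40044384, -0.1679151 ]), 'wrist_torque': array([ 0.02432852,  0.0256977 , -0.02738526]), 'width': 0.09409352353195045}
scene 587.2261123637272 -0.04660066223059846 [[0.223, 0.63, -0.744, 1.42], [0.975, -0.138, 0.175, -0.187], [0.007, -0.765, -0.644, 0.909], [0.0, 0.0, 0.0, 1.0]]
battery_box [([0.58, -0.022, -0.003], 0.74)]
crusted_d [([0.49, 0.182, -0.002], 0.69)]
nine_volt [([0.482, 0.317, 0.002], 0.65)]
d_in_box [([0.589, 0.018, 0.002], 0.87)]
c_in_box [([0.576, -0.05, 0.004], 0.5), ([0.545, -0.232, 0.005], 0.17)]
lens [([0.353, 0.058, 0.0], 0.
[... 1344 characters left out ...]
[0.798, -0.042, -0.001], 0.7), ([0.357, 0.054, 0.0], 0.66)]
height_gauge [([0.792, -0.222, 0.002], 0.81)]
tape_roll [([0.663, 0.19, -0.003], 0.8)]
screwdriver [([0.611, 0.401, 0.0], 0.92)]
cell_holder [([0.663, -0.377, 0.001], 0.85)]
buzzer [([0.433, -0.038, 0.002], 0.8)]
crusted_d_plus [([0.491, 0.185, 0.065], 0.57)]
lens_center [([0.79, -0.048, 0.004], 0.93), ([0.253, -0.296, 0.006], 0.88), ([0.543, -0.234, 0.007], 0.72), ([0.613, 0.399, 0.002], 0.71), ([0.355, 0.053, 0.007], 0.64)]
lens_grip [([0.465, -0.212, 0.006], 0.92), ([0.77, 0.027, 0.01], 0.68), ([0.314, -0.339, 0.007], 0.62), ([0.31, 0.117, 0.008], 0.62), ([0.742, -0.203, 0.164], 0.36)]
pointer_tip [([0.741, -0.206, 0.164], 0.65)]
```

View pics/scene0.png

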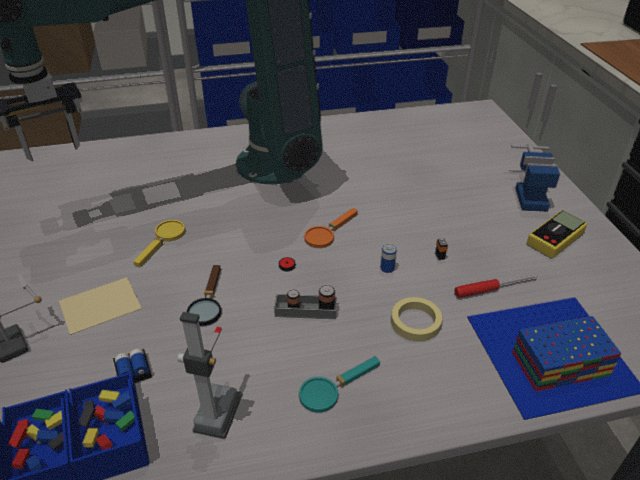

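View pics/top0.png

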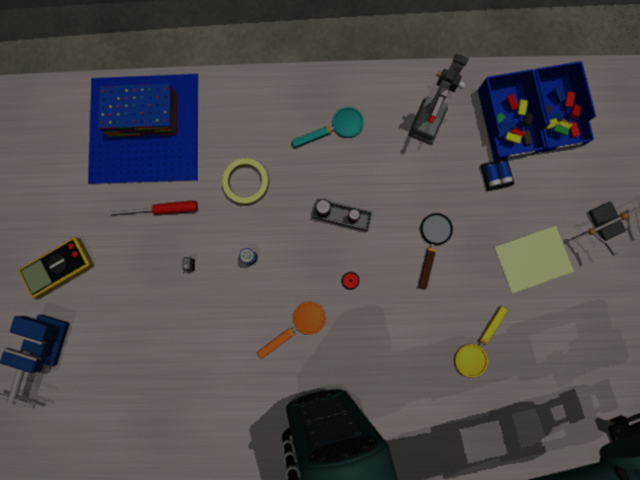

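The scene view shows the battery box at about (306,303), the crusted D at (388,258), the 9V at (441,248) and the black lens at (204,310) with its handle pointing up. The yellow, orange and turquoise lenses are decoys. Next I'll refine the poses with overlays.

```bash
cat > ov.py <<'E'
from h import *
def circ(c,r,z,n=40):
    t=np.linspace(0,2*np.pi,n); return np.c_[c[0]+r*np.cos(t),c[1]+r*np.sin(t),0*t+z]
def rect(c,yaw,lx,ly,z):
    a=np.array([[1,1],[-1,1],[-1,-1],[1,-1],[1,1]])*[lx/2,ly/2]
    M=np.array([[np.cos(yaw),-np.sin(yaw)],[np.sin(yaw),np.cos(yaw)]]); a=a@M.T+c[:2]
    return np.c_[a,np.full(5,z)]
def overlay(s,curves,center,half,fn,out=600):
    k=out/(2*half); c=proj(s,np.array(center))[0]
    M=np.array([[k,0,out/2-k*c[0]],[0,k,out/2-k*c[1]]])
    im=cv2.warpAffine(s['color'],M,(out,out),flags=cv2.INTER_CUBIC)
    im=np.clip(im.astype(float)*1.5,0,255).astype(np.uint8)
    for P,col in curves:
        q=proj(s,P); q=(q+0.0)*k+[M[0,2],M[1,2]]
        cv2.polylines(im,[np.round(q*8).astype(np.int32)],False,col,1,cv2.LINE_AA,3)
    cv2.imwrite('pics/'+fn,im); return im
G=(0,255,0);Rd=(0,0,255);Y=(0,255,255);C=(255,255,0)
E
python3 - <<'E'
from ov import *
d=(.5905,.019);c=(.575,-.0485);b=(.582,-.024);yaw=np.radians(-12.6)
ims=[]
for cam in('scene','top'):
    s=snap(cam)
    cu=[(rect(b,yaw,.042,.128,.026),G),(rect(b,yaw,.042,.128,0),Y),(rect(b,yaw,.036,.122,.026),G),
     (circ(d,.0166,.0625),Rd),(circ(c,.0131,.053-.001),C)]
    a=overlay(s,cu,(.582,-.024,.03),40,'x.png',400)
    cr=(.4905,.1855);n=(.479,.3185)
    cu=[(circ(cr,.0166,.0595),Rd),(circ(cr,.0166,0),G),(rect(n,0,.0265,.0175,.046),C),(rect(n,0,.0265,.0175,0),C)]
    e=overlay(s,cu,(.485,.25,.03),40,'x.png',400)
    ims.append(np.hstack([a,e]))
cv2.imwrite('pics/a1.png',ims[0]);cv2.imwrite('pics/a2.png',ims[1])
E
```

```text
(no output)
```

View pics/a1.png

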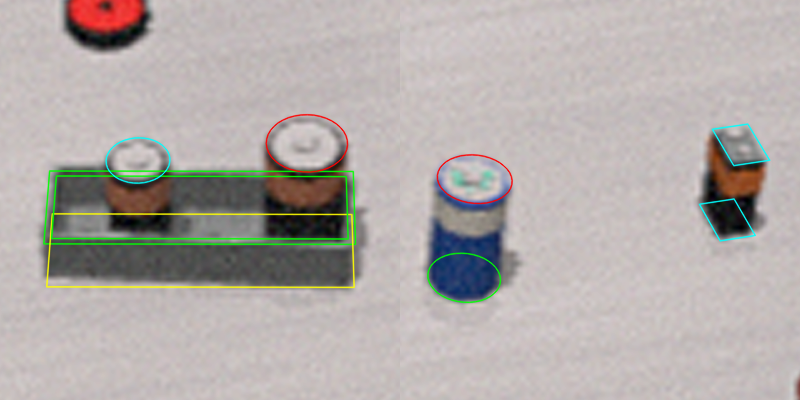

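View pics/a2.png

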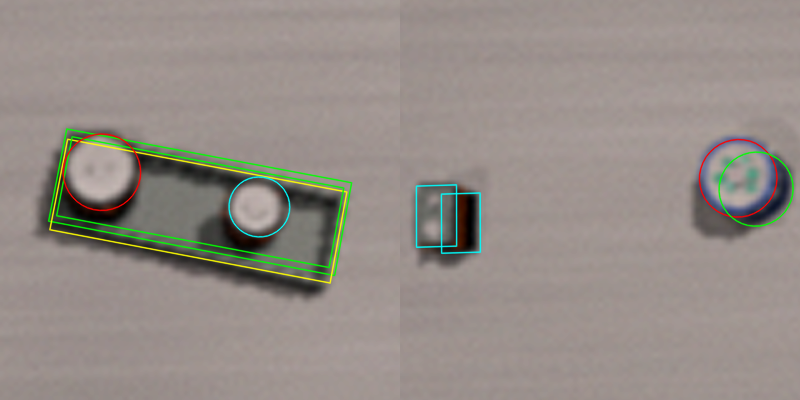

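```bash
cat >> ov.py <<'E'
def delta(x,y,z,yawdeg,tilt=None):
    p,e=pose(); R0=R.from_euler('xyz',e)
    Rt=R.from_euler('xyz',[-90,0,yawdeg],degrees=True)
    if tilt is not None: Rt=R.from_rotvec(tilt,degrees=True)*Rt
    d=R0.inv().apply(np.array([x,y,z])-p)*1000
    t=(R0.inv()*Rt).as_rotvec(degrees=True)
    print('time',round(robot.get_obs()['time'],2),'pos',np.round(p,4),'rpy',np.round(np.degrees(e),2)); print('rows:',np.round(d,1),np.round(t,2))
E
python3 - <<'E'
from ov import *
ims=[]
for cam in('scene','top'):
    s=snap(cam); n=(.4785,.3185);y=np.radians(0)
    cu=[(rect(n,y,.0265,.0175,.046),C),(rect(n,y,.0265,.0175,0),C)]
    a=overlay(s,[],(.479,.3185,.025),16,'x.png',400)
    b=overlay(s,cu,(.479,.3185,.025),16,'x.png',400)
    l=(.544,-.233); g=(.4685,-.214)
    ims.append(np.hstack([a,b]))
cv2.imwrite('pics/b1.png',np.vstack(ims)[:,:])
s=cv2.resize(np.vstack(ims),(600,600),interpolation=cv2.INTER_AREA);cv2.imwrite('pics/b1.png',s)
delta(.4905,.1855,.16,-12.6)
E
```

```text
time 1.8 pos [ 0.1677 -0.5238  0.1841] rpy [-9.000e+01 -1.000e-02 -7.225e+01]
rows: [-577.2   24.   523.7] [ 0.000e+00 -5.965e+01  1.000e-02]
```

View pics/b1.png

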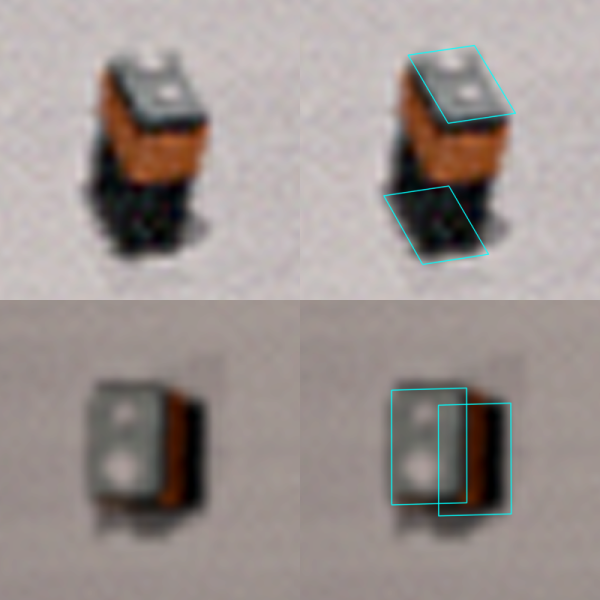

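```bash
python3 -m creep '[[-577,0,524,0,-59.6,0,0],[-577,0,524,0,-59.6,0,0],[-577,0,524,0,-59.6,0,0],[-577,0,524,0,-59.6,0,0],[-577,0,524,0,-59.6,0,0]]'; python3 -c "
from ov import *
delta(.4905,.1855,.16,-12.6)"
```

```text
time: 2.42
tool_pos: [0.2978, -0.2377, 0.1843]
ee_rot: [-1.571, -0.001, -0.318]
wrist_force: [0.7, -0.1, 0.6]
width: 0.0943
time 2.42 pos [ 0.2978 -0.2377  0.1843] rpy [-9.002e+01 -8.000e-02 -1.823e+01]
rows: [ 50.7  24.2 462.3] [ 0.03 -5.63  0.08]
```

```bash
python3 -m creep '[[51,10,462,0,-5.6,0,0],[51,10,462,0,-5.6,0,0],[51,10,462,0,-5.6,0,0],[51,10,462,0,-5.6,0,0],[51,10,462,0,-5.6,0,0]]'; python3 -m creep '[[17,11,150,0,0,0,0],[17,11,150,0,0,0,0],[17,11,150,0,0,0,0],[17,11,150,0,0,0,0]]';python3 -c "
from ov import *
delta(.4905,.1855,.10,-12.6)"
```

```text
time: 3.05
tool_pos: [0.4291, 0.0461, 0.1778]
ee_rot: [-1.571, -0.002, -0.225]
wrist_force: [0.6, -0.9, 0.6]
width: 0.0939
time: 3.55
tool_pos: [0.4785, 0.188, 0.1656]
ee_rot: [-1.572, 0.001, -0.223]
wrist_force: [0.1, -0.9, 0.3]
width: 0.0941
time 3.55 pos [0.4785 0.188  0.1656] rpy [-9.005e+01  7.000e-02 -1.275e+01]
rows: [12.4 65.6  0.3] [ 0.05 -0.15 -0.07]
```

```bash
python3 -m creep '[[12,60,0,0,0,0,0],[12,60,0,0,0,0,0],[12,110,0,0,0,0,0],[12,135,0,0,0,0,0],[12,135,0,0,0,0,0]]'; python3 - <<'E'
from ov import *
delta(.4905,.1855,.030,-12.6)
ims=[overlay(snap(c),[(circ((.4905,.1855),.0166,.0595),Rd)],(.49,.186,.05),35,'x.png',400) for c in('scene','top')]
cv2.imwrite('pics/c1.png',np.hstack(ims))
E
```

```text
time: 4.18
tool_pos: [0.4894, 0.1828, 0.0315]
ee_rot: [-1.572, 0.002, -0.227]
wrist_force: [0.4, -0.1, 0.9]
width: 0.0938
time 4.17 pos [0.4894 0.1828 0.0315] rpy [-90.07   0.11 -13.  ]
rows: [0.4 1.5 2.9] [ 0.07 -0.4  -0.11]
```

View pics/c1.png

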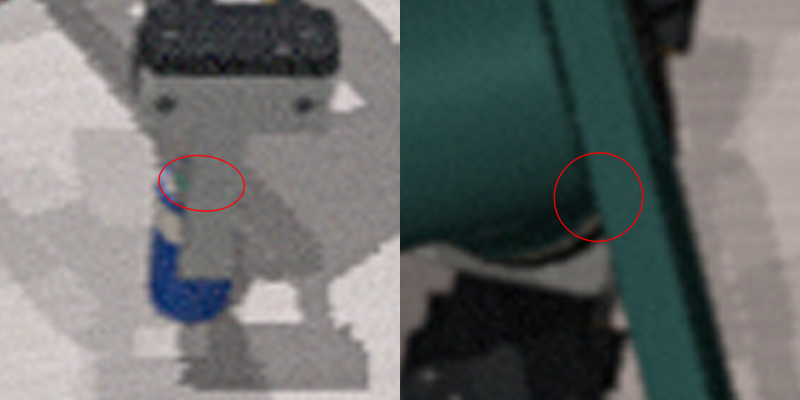

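```bash
python3 -m creep '[[0.5,0.5,2.5,0,0,0,0],[0.5,0.5,2.5,0,0,0,120],[0.5,0.5,2.5,0,0,0,255],[0.5,0.5,2.5,0,0,0,255],[0.5,0.5,2.5,0,0,0,255]]';  python3 -m creep '[[0,0,0,0,0,0,255],[0,0,0,0,0,0,255],[0,0,0,0,0,0,255]]'
```

```text
time: 4.9
tool_pos: [0.4913, 0.1861, 0.0308]
ee_rot: [-1.571, 0.0, -0.226]
wrist_force: [0.2, -0.3, 0.5]
width: 0.0573
time: 5.28
tool_pos: [0.4915, 0.186, 0.0308]
ee_rot: [-1.571, -0.0, -0.226]
wrist_force: [1.0, -0.8, 0.1]
width: 0.0319
```

```bash
python3 -m creep '[[0,-30,0,0,0,0,255],[0,-70,0,0,0,0,255],[0,-110,0,0,0,0,255],[0,-110,0,0,0,0,255]]'; python3 - <<'E'
from ov import *
b=(.582,-.024);yaw=np.radians(-12.6)
delta(.5836,-.0167,.14,-12.6)
ims=[]
for cam in('scene','top'):
    s=snap(cam,cam+'1.png')
    cu=[(rect(b,yaw,.042,.128,.026),G),(rect(b,yaw,.042,.128,0),Y),(rect(b,yaw,.036,.122,.026),G),(rect(b,yaw,.036,.122,.003),G)]
    a=overlay(s,cu,(.582,-.024,.02),34,'x.png',400)
    c=overlay(s,[],(.582,-.024,.02),34,'x.png',400)
    ims.append(np.vstack([a[50:350],c[50:350]]))
cv2.imwrite('pics/d1.png',np.hstack(ims))
s=snap('scene');overlay(s,[],(.4905,.186,.14),50,'d2.png',500)
E
```

```text
time: 5.78
tool_pos: [0.4936, 0.1867, 0.1445]
ee_rot: [-1.567, -0.007, -0.226]
wrist_force: [-0.1, 0.1, -0.6]
width: 0.0322
time 5.78 pos [0.4936 0.1867 0.1445] rpy [-89.8   -0.39 -12.94]
rows: [ 133.2    4.8 -178.1] [-0.2  -0.34  0.39]
```

View pics/d1.png

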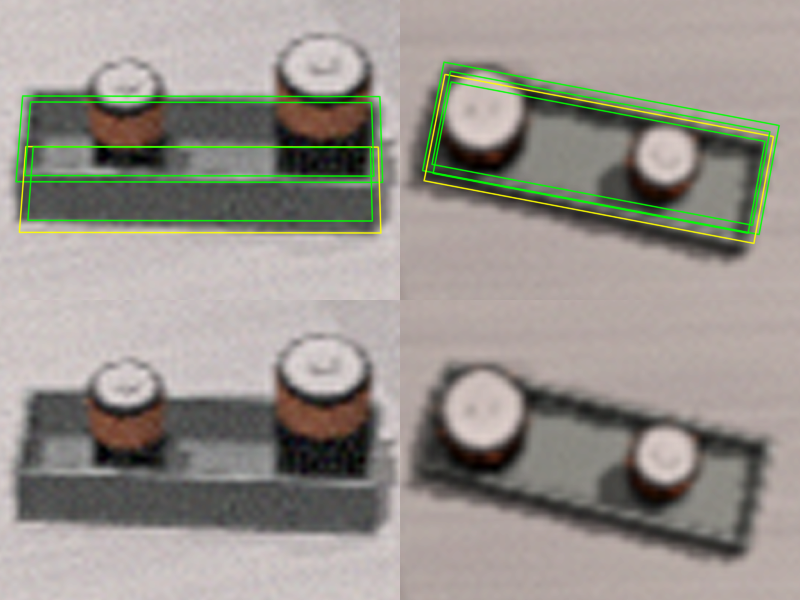

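View pics/d2.png

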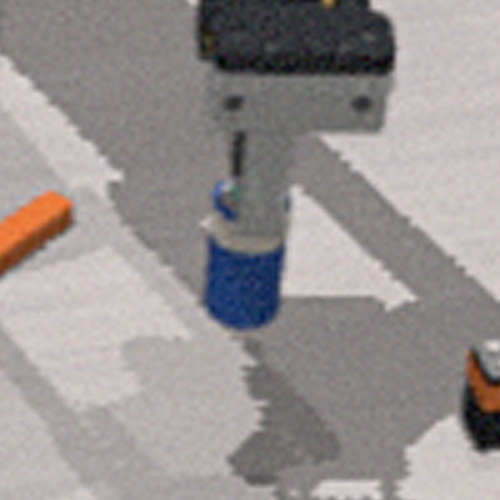

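```bash
python3 - <<'E'
from ov import *
for cam in('scene','top'):
    im=cv2.imread(f'pics/{cam}1.png'); s=snap(cam); s['color']=im
    c=proj(s,np.array((.582,-.024,.02)))[0]; x0,y0=int(c[0])-40,int(c[1])-30
    a=cv2.resize(im[y0:y0+60,x0:x0+80],None,fx=10,fy=10,interpolation=cv2.INTER_CUBIC)
    a=np.clip(a*1.6,0,255).astype(np.uint8)
    for k in range(0,80,10): cv2.putText(a,str(x0+k),(k*10,10),0,.4,(0,0,255))
    for k in range(0,60,10): cv2.putText(a,str(y0+k),(0,k*10+5),0,.4,(0,0,255))
    cv2.imwrite(f'pics/e_{cam}.png',a)
E
```

```text
(no output)
```

View pics/e_scene.png

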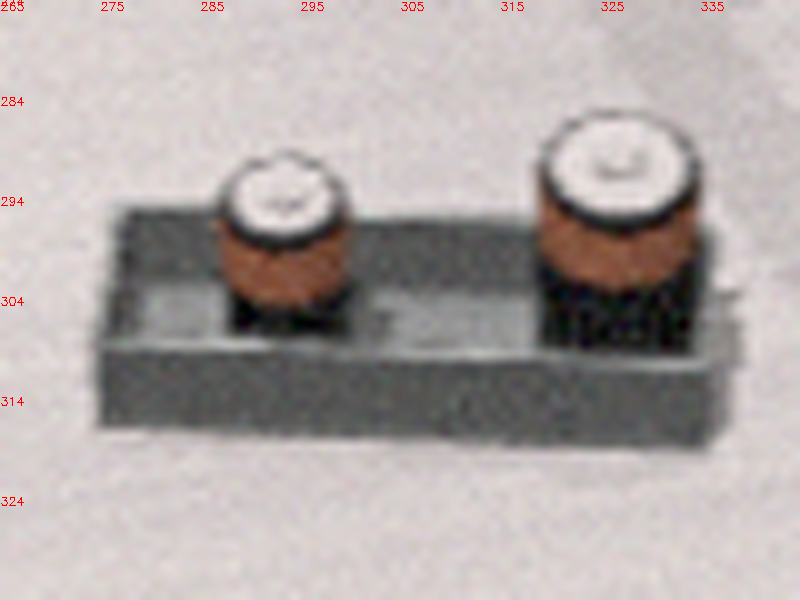

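View pics/e_top.png

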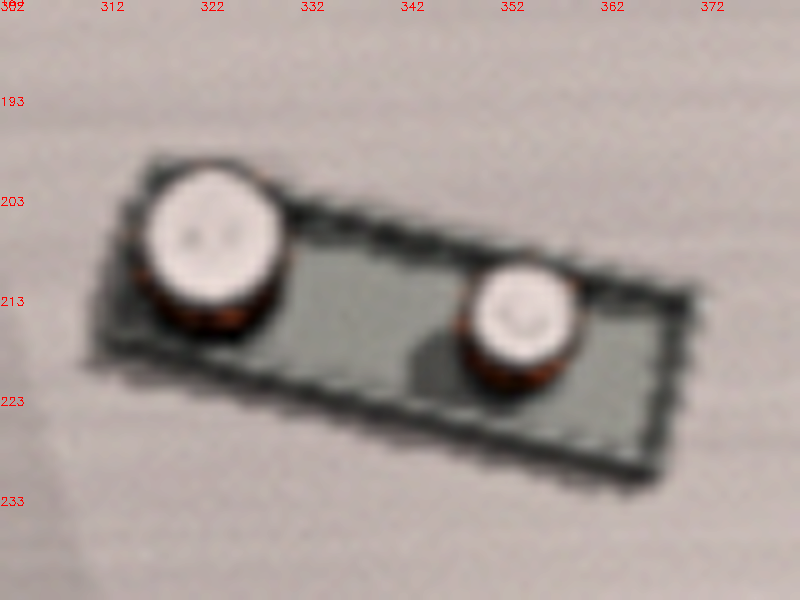

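```bash
python3 - <<'E'
from ov import *
from scipy.optimize import least_squares
S=snap('scene');T=snap('top')
def px(o,p): return np.array(o)+(np.array(p,float)+.5)/10-.5
so=(265,274);to=(302,183)
obs=[]
for p,l in [((97,428),(1,-1,0)),((708,448),(1,1,0)),((100,345),(1,-1,.026)),((718,362),(1,1,.026)),((122,207),(-1,-1,.026)),((712,228),(-1,1,.026))]: obs.append((S,px(so,p),l))
for p,l in [((150,160),(1,1,.026)),((697,297),(1,-1,.026)),((655,485),(-1,-1,.026)),((92,355),(-1,1,.026))]: obs.append((T,px(to,p),l))
def res(v,sel=None):
    out=[]
    c,s=np.cos(v[2]),np.sin(v[2])
    for cam,p,l in obs:
        if sel is not None and cam is not sel: continue
        a,b=l[0]*.021,l[1]*.064
        out.append(proj(cam,[v[0]+c*a-s*b,v[1]+s*a+c*b,l[2]])[0]-p)
    return np.array(out)
for sel in(None,S,T):
    r=least_squares(lambda v:res(v,sel).ravel(),[.582,-.024,-.22])
    print(np.round(r.x[:2],4),np.degrees(r.x[2]).round(2)); print(np.round(res(r.x,sel),1).tolist())
for n,ps,pt,z in(('D',(619,168),(214,237),.0625),('C',(284,199),(524,312),.053)):
    print(n,atz(S,px(so,ps),z-.0),atz(T,px(to,pt),z))
E
```

```text
[ 0.5787 -0.0222] -15.33
[[0.7, -0.5], [0.8, -0.2], [-0.2, -0.8], [0.1, -0.2], [-0.3, -1.4], [1.1, -1.3], [-0.5, -0.2], [1.3, -0.4], [1.2, -0.9], [0.8, -1.4]]
[ 0.5805 -0.0234] -15.04
[[0.3, 0.4], [0.5, 0.4], [-0.6, 0.1], [-0.2, 0.4], [-0.8, -0.6], [0.8, -0.8]]
[ 0.5771 -0.0206] -15.53
[[-1.1, 0.5], [0.6, 0.4], [0.4, -0.0], [0.1, -0.8]]
D [0.59274749 0.01787233 0.0625    ] [0.59162954 0.01938596 0.0625    ]
C [ 0.57740193 -0.0489286   0.053     ] [ 0.5748068  -0.04695393  0.053     ]
```

```bash
python3 -c "
from ov import *
delta(.5818,-.0162,.14,-15.3)"
```

```text
time 6.12 pos [0.4903 0.1858 0.1388] rpy [-90.1    0.19 -12.93]
rows: [ 134.4   -1.4 -176.4] [ 0.11  2.37 -0.18]
```

```bash
python3 -m creep '[[36,-1,-47,0,2.4,0,255],[72,-1,-94,0,2.4,0,255],[108,-1,-141,0,2.4,0,255],[134.4,-1.4,-176.4,0,2.4,0,255],[134.4,-1.4,-176.4,0,2.4,0,255]]'; cat > held.py <<'E'
from ov import *
import sys
def held(fn,off=.0308):
    S=snap('scene');T=snap('top'); p,e=pose(); print(np.round(p,4),np.round(np.degrees(e),2), robot.get_obs()['wrist_force'].round(1))
    yaw=np.radians(-15.3);b=(.580,-.023)
    zb=p[2]-off
    ims=[]
    for s in(S,T):
        cu=[(circ(p,.0166,zb),Y),(circ(p,.0166,zb+.0595),Rd),(circ((.592,.0186),.0166,.0625),C),(rect(b,yaw,.042,.128,.026),G),(rect(b,yaw,.042,.128,0),G)]
        ims.append(overlay(s,cu,(p[0],p[1],(zb+.06)/2),45,'x.png',400))
    cv2.imwrite('pics/'+fn,np.hstack(ims))
E
python3 -c "
from held import *
delta(.5818,-.0162,.14,-15.3)
held('f1.png')"
```

```text
time: 6.75
tool_pos: [0.5831, -0.019, 0.1406]
ee_rot: [-1.572, 0.002, -0.272]
wrist_force: [-1.2, 0.0, -1.3]
width: 0.032
time 6.75 pos [ 0.5831 -0.019   0.1406] rpy [-90.06   0.12 -15.61]
rows: [-2.   0.6  2.3] [ 0.06 -0.31 -0.12]
[ 0.5823 -0.0158  0.1411] [-89.98   0.14 -15.38] [-0.9  0.8 -0.6]
```

View pics/f1.png

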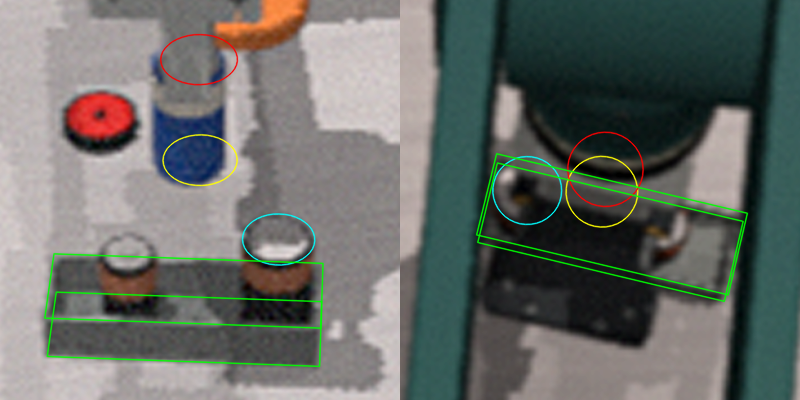

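```bash
python3 -c "
from held import *
held('f2.png')
delta(.5818,-.0162,.14,-15.3)"
```

```text
[ 0.5823 -0.0148  0.1417] [-8.999e+01  7.000e-02 -1.526e+01] [ 0.   1.2 -2.2]
time 6.95 pos [ 0.5823 -0.0148  0.1417] rpy [-8.999e+01  7.000e-02 -1.526e+01]
rows: [-0.1  1.7 -1.5] [-0.01  0.04 -0.07]
```

View pics/f2.png

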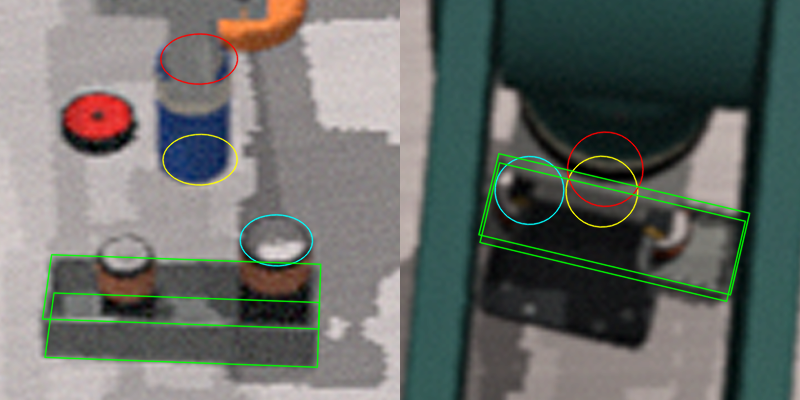

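```bash
python3 -m creep '[[0,20,1.5,0,0,0,255],[0,36,1.5,0,0,0,255],[0,36,1.5,0,0,0,255],[0,36,1.5,0,0,0,255]]'; python3 -c "
from held import *
held('f3.png')
delta(.5828,-.0132,.0338,-15.3)"
```

```text
time: 7.45
tool_pos: [0.5834, -0.0141, 0.1067]
ee_rot: [-1.571, -0.001, -0.267]
wrist_force: [0.1, 1.4, -1.7]
width: 0.0322
[ 0.5838 -0.0144  0.1073] [-89.99  -0.1  -15.32] [-0.5 -0.6 -1.3]
time 7.55 pos [ 0.5838 -0.0144  0.1073] rpy [-89.99  -0.1  -15.32]
rows: [-1.4 73.5  0.9] [-0.01 -0.02  0.1 ]
```

View pics/f3.png

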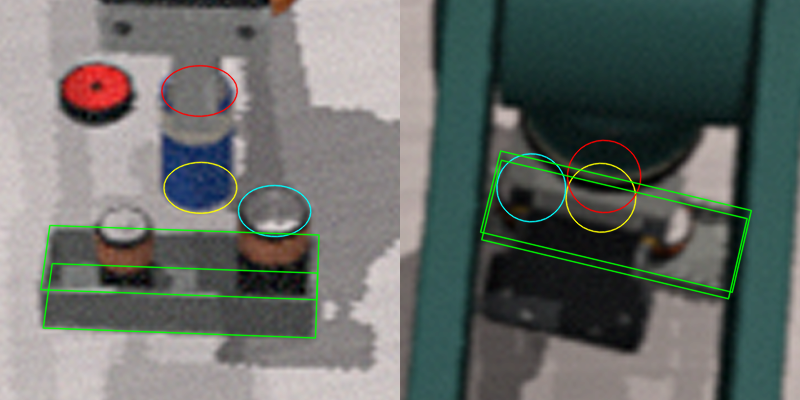

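```bash
python3 -m creep '[[-1,20,0,0,0,0,255],[-1,36,0,0,0,0,255],[-1,46,0,0,0,0,255],[-1,52,0,0,0,0,255],[-1,56,0,0,0,0,255]]'; python3 -c "
from held import *
held('f4.png')
delta(.5828,-.0144,.0338,-15.3)"
```

```text
time: 8.18
tool_pos: [0.5825, -0.0143, 0.0502]
ee_rot: [-1.571, -0.0, -0.268]
wrist_force: [-0.0, -0.3, -1.5]
width: 0.0322
[ 0.5822 -0.0142  0.0501] [-9.001e+01  1.000e-02 -1.534e+01] [-0.2  0.2 -2.2]
time 8.28 pos [ 0.5822 -0.0142  0.0501] rpy [-9.001e+01  1.000e-02 -1.534e+01]
rows: [ 0.6 16.3 -0. ] [ 0.01 -0.04 -0.01]
```

View pics/f4.png

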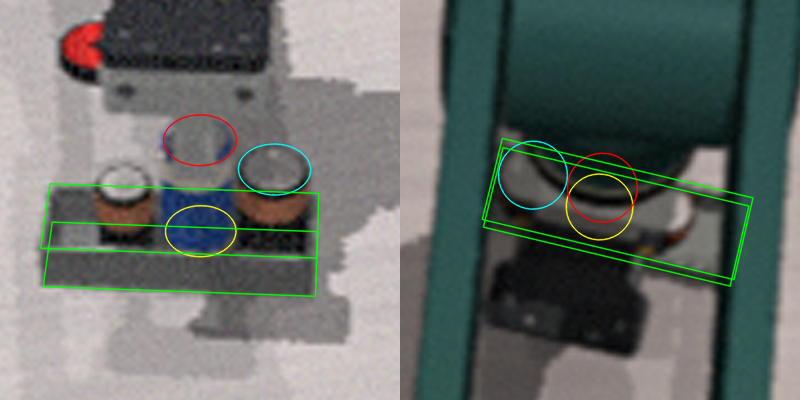

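```bash
python3 -m creep '[[0.3,6,0,0,0,0,255],[0.3,11,0,0,0,0,255],[0.3,14,0,0,0,0,255],[0.3,15,0,0,0,0,255]]'; python3 -c "
from held import *
delta(.5828,-.0144,.0338,-15.3)"
```

```text
time: 8.78
tool_pos: [0.5824, -0.0143, 0.0349]
ee_rot: [-1.571, 0.001, -0.268]
wrist_force: [-0.8, -0.1, -1.6]
width: 0.032
time 8.78 pos [ 0.5824 -0.0143  0.0349] rpy [-9.001e+01  3.000e-02 -1.533e+01]
rows: [ 0.5  1.1 -0. ] [ 0.01 -0.03 -0.03]
```

```bash
python3 -m creep '[[0,1.2,0,0,0,0,255],[0,1.8,0,0,0,0,255]]'; python3 -m creep '[[0,0.3,0,0,0,0,180],[0,0.3,0,0,0,0,100],[0,0.3,0,0,0,0,100],[0,0.3,0,0,0,0,100]]'; python3 -c "
from held import *
held('f5.png')
delta(.5828,-.0144,.0338,-15.3)"
```

```text
time: 9.02
tool_pos: [0.5827, -0.0143, 0.0338]
ee_rot: [-1.571, -0.0, -0.268]
wrist_force: [0.0, 0.2, 1.5]
width: 0.0321
time: 9.52
tool_pos: [0.5827, -0.0143, 0.0332]
ee_rot: [-1.571, -0.0, -0.268]
wrist_force: [-0.7, -0.7, 0.5]
width: 0.0564
[ 0.5826 -0.0143  0.0331] [-9.001e+01 -1.000e-02 -1.533e+01] [-0.1  0.2 -0.2]
time 9.62 pos [ 0.5826 -0.0143  0.0331] rpy [-9.001e+01 -1.000e-02 -1.533e+01]
rows: [ 0.2 -0.7 -0. ] [ 0.01 -0.03  0.01]
```

View pics/f5.png

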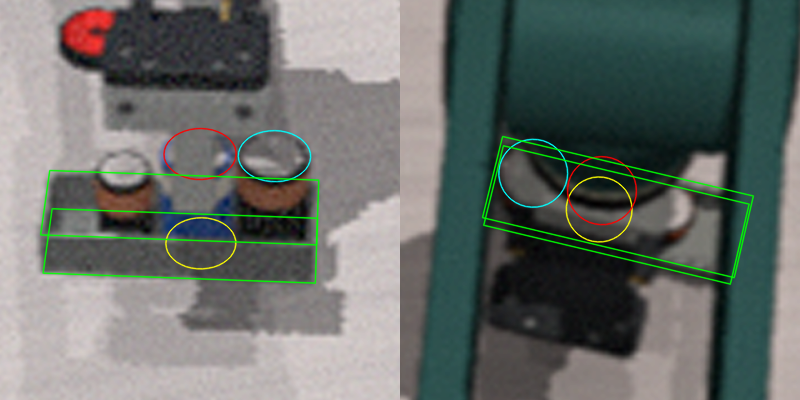

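```bash
python3 -m creep '[[0,-20,0,0,0,0,60],[0,-60,0,0,0,0,0],[0,-120,0,0,0,0,0]]'; python3 -c "
from ov import *
delta(.478,.3185,.12,0)"
```

```text
time: 10.0
tool_pos: [0.581, -0.0141, 0.1519]
ee_rot: [-1.572, 0.005, -0.268]
wrist_force: [1.0, -0.7, 1.1]
width: 0.0841
time 10.0 pos [ 0.581  -0.0141  0.1519] rpy [-90.05   0.3  -15.34]
rows: [-187.1   32.6  293.6] [ 1.000e-02 -1.534e+01 -3.100e-01]
```

```bash
python3 -m creep '[[-187,0,294,0,-15.3,0,0],[-187,0,294,0,-15.3,0,0],[-187,0,294,0,-15.3,0,0],[-187,0,294,0,-15.3,0,0],[-187,0,294,0,-15.3,0,0]]'; python3 - <<'E'
from ov import *
delta(.478,.3185,.12,0)
S=snap('scene','s2.png');T=snap('top','t2.png')
a=overlay(S,[(circ((.5825,-.0157),.0166,.0625),Rd)],(.582,-.024,.04),34,'x.png',400)
b=overlay(T,[(circ((.5825,-.0157),.0166,.0625),Rd)],(.582,-.024,.04),34,'x.png',400)
cv2.imwrite('pics/g1.png',np.hstack([a,b]))
c=overlay(S,[],(.479,.3185,.025),16,'g2.png',500)
for n in('crusted_d','crusted_d_plus','c_in_box','d_in_box','nine_volt'):
    for cam in('scene','top'): print(n,cam,[(np.round(d['point'],4).tolist(),round(d['p'],2)) for d in robot.landmark_of(n,cam)][:2])
E
```

```text
time: 10.62
tool_pos: [0.4898, 0.2862, 0.1533]
ee_rot: [-1.571, -0.001, -0.001]
wrist_force: [1.3, -0.3, -0.3]
width: 0.0939
time 10.62 pos [0.4898 0.2862 0.1533] rpy [-8.999e+01 -5.000e-02 -5.000e-02]
rows: [-11.9  33.3  32.3] [-0.01 -0.05  0.05]
crusted_d scene [([0.5801, -0.0133, 0.0029], 0.84)]
crusted_d top [([0.5779, -0.0152, 0.0022], 0.75), ([0.66, -0.38, -0.0015], 0.58)]
crusted_d_plus scene [([0.5852, -0.0128, 0.0625], 0.7)]
crusted_d_plus top [([0.584, -0.0152, 0.0663], 0.64), ([0.4804, 0.3188, -0.001], 0.42)]
c_in_box scene [([0.5765, -0.0477, 0.001], 0.55)]
c_in_box top [([0.5726, -0.0472, 0.0035], 0.71), ([0.577, -0.0151, 0.0037], 0.26)]
d_in_box scene [([0.5893, 0.0178, 0.002], 0.62)]
d_in_box top [([0.593, 0.0179, 0.0061], 0.56)]
nine_volt scene [([0.4794, 0.3161, 0.0012], 0.64), ([0.7917, -0.2299, 0.002], 0.15)]
nine_volt top [([0.4772, 0.3204, -0.0022], 0.44)]
```

View pics/g1.png

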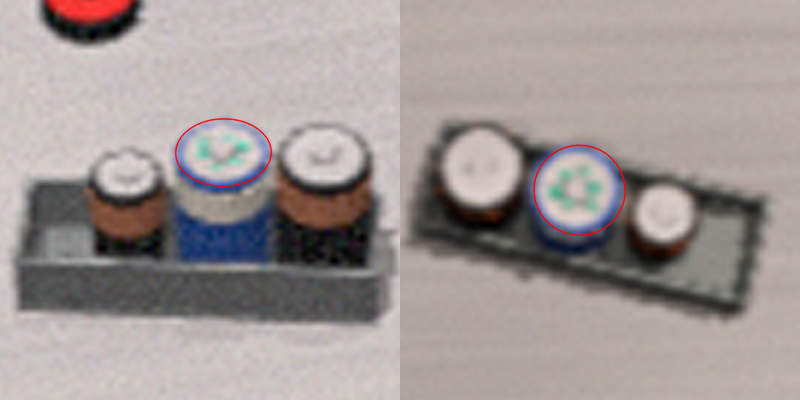

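View pics/g2.png

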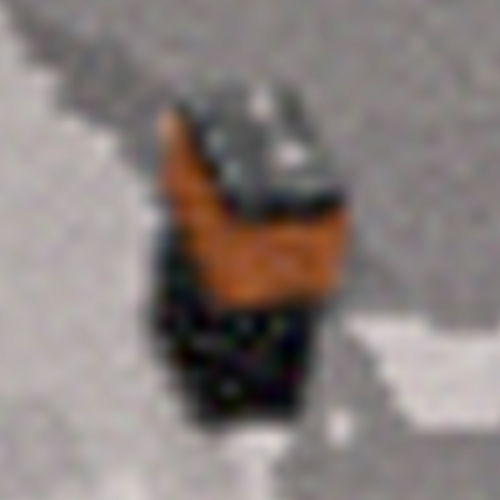

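The crusted D stands upright in its gap, and the red overlay circle matches in both views. Next is the 9V.

```bash
python3 -m creep '[[-11.8,20,32.3,0,0,0,0],[-11.8,50,32.3,0,0,0,0],[-11.8,90,32.3,0,0,0,0],[-11.8,115,32.3,0,0,0,0],[-11.8,127,32.3,0,0,0,0]]'; python3 -m creep '[[0,0,0,0,0,0,0]]';  python3 -c "
from ov import *
delta(.478,.3185,.026,0)
S=snap('scene');overlay(S,[],(.479,.3185,.025),30,'g3.png',500)"
```

```text
time: 11.85
tool_pos: [0.478, 0.3157, 0.0243]
ee_rot: [-1.572, 0.003, -0.001]
wrist_force: [-0.1, 0.1, 0.5]
width: 0.0941
time: 11.98
tool_pos: [0.4786, 0.3162, 0.0256]
ee_rot: [-1.572, 0.001, -0.001]
wrist_force: [0.7, 0.5, -0.5]
width: 0.0939
time 11.97 pos [0.4786 0.3162 0.0256] rpy [-9.004e+01  6.000e-02 -7.000e-02]
rows: [-0.6 -0.4  2.3] [ 0.04 -0.07 -0.06]
```

View pics/g3.png

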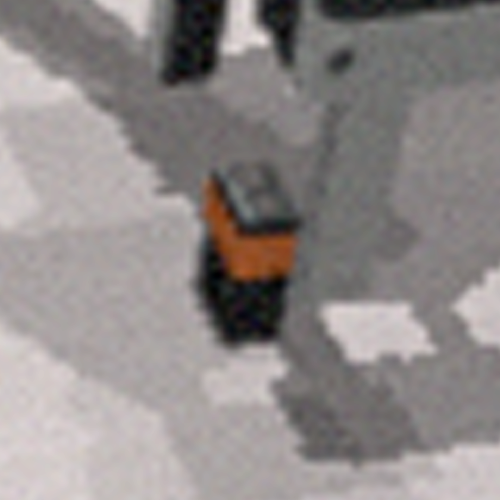

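```bash
python3 -c "
from ov import *
p,e=pose()
S=snap('scene');n=(.4785,.3185)
def f(dx): return np.array([[p[0]+dx,p[1]+sy*.008,z] for sy,z in((-1,.026),(1,.026),(1,.07),(-1,.07),(-1,.026))])
overlay(S,[(f(.047),Rd),(f(.0595),C),(rect(n,0,.0265,.0175,0),G),(rect(n,0,.0265,.0175,.046),G)],(.479,.3185,.025),30,'g4.png',500)"
```

```text
(no output)
```

View pics/g4.png

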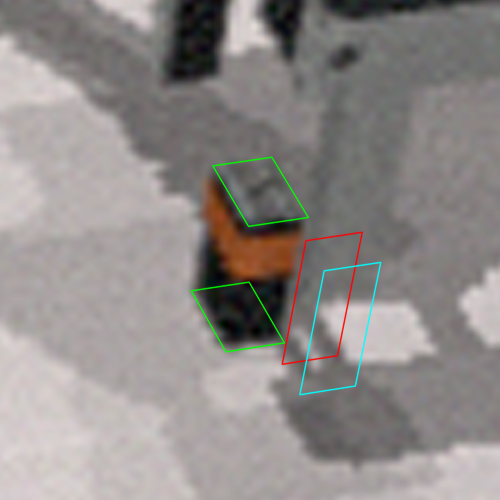

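```bash
python3 -c "
from ov import *
p,e=pose();print(p)
S=snap('scene')
cu=[]
for i,z in enumerate((.03,.04,.05,.06,.07)):
  for dx,c in((.047,Rd),(.0595,C)):
    cu.append((np.array([[p[0]+dx,p[1]+s,z] for s in(-.008,.008)]),c))
a=overlay(S,cu,(.52,.317,.045),20,'x.png',400);b=overlay(S,[],(.52,.317,.045),20,'x.png',400)
cv2.imwrite('pics/g5.png',np.hstack([a,b]))"
```

```text
[0.47979751 0.31698351 0.02748406]
```

View pics/g5.png

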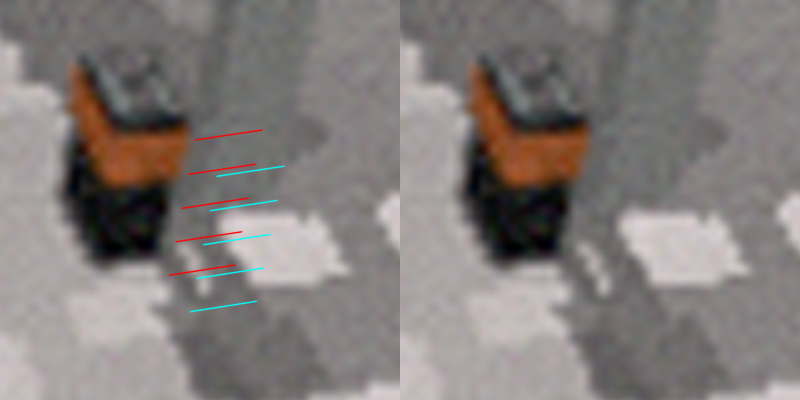

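```bash
python3 -c "
from ov import *
S=snap('scene');S['color']=cv2.imread('pics/scene1.png')
p=np.array([.4936,.1867,.1445]);cu=[]
for z in (0,.01,.02,.03,.04):
  for dx,c in((.0166,Rd),(.029,C)):
    cu.append((np.array([[p[0]+dx,p[1]+s,p[2]+z] for s in(-.008,.008)]),c))
a=overlay(S,cu,p+[0,0,.01],25,'x.png',400);b=overlay(S,[],p+[0,0,.01],25,'x.png',400)
cv2.imwrite('pics/g6.png',np.hstack([a,b]))"
```

```text
(no output)
```

View pics/g6.png

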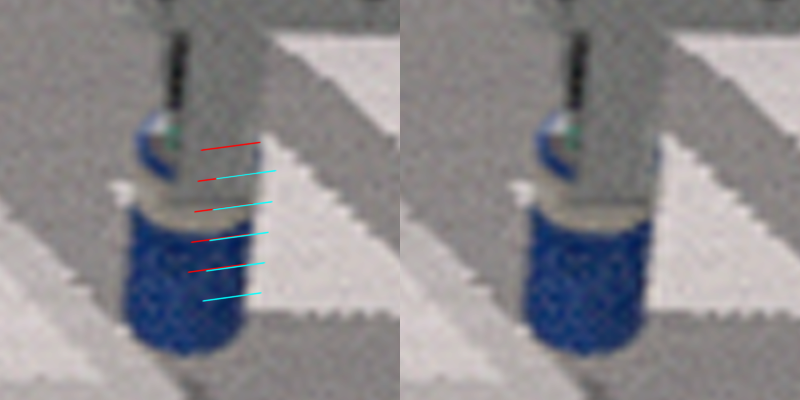

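```bash
python3 -m creep '[[-1,10,1.5,0,0,0,0],[-1,16,1.5,0,0,0,100],[-1,16,1.5,0,0,0,130],[-1,16,1.5,0,0,0,130]]'; python3 -c "
from ov import *
p,e=pose();print(p,e)
S=snap('scene')
overlay(S,[],(.49,.317,.045),24,'g7.png',500)"
```

```text
time: 12.68
tool_pos: [0.4778, 0.3181, 0.01]
ee_rot: [-1.571, 0.0, -0.001]
wrist_force: [-0.8, -0.3, 0.7]
width: 0.0675
[0.47776582 0.31814548 0.0100148 ] [-1.57097623e+00  1.28466669e-04 -6.62952844e-04]
```

View pics/g7.png

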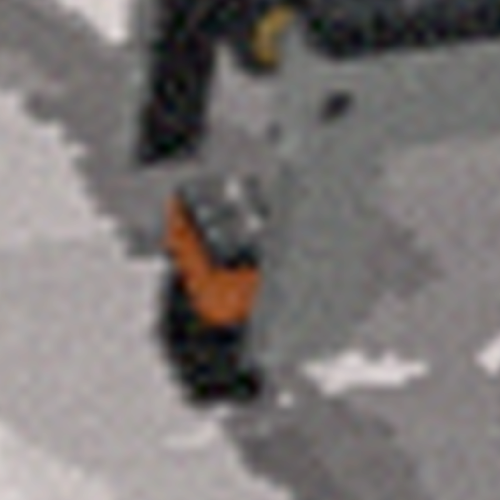

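```bash
python3 -m creep '[[0,0,0,0,0,0,255],[0,0,0,0,0,0,255],[0,0,0,0,0,0,255],[0,0,0,0,0,0,255],[0,0,0,0,0,0,255]]'; python3 -m creep '[[0,-30,0,0,0,0,255],[0,-80,0,0,0,0,255],[0,-120,0,0,0,0,255],[0,-120,0,0,0,0,255],[0,-120,0,0,0,0,255]]'; python3 -c "
from ov import *
p,e=pose();print(p,e)
S=snap('scene');cu=[]
n=p;y=e[2]
for z in(p[2]-.01,p[2]+.036): cu.append((rect(n,y,.0265,.0175,z),C))
a=overlay(S,cu,p,24,'x.png',400); b=overlay(S,[],p,24,'x.png',400)
cv2.imwrite('pics/g8.png',np.hstack([a,b]))"
```

```text
time: 13.35
tool_pos: [0.4779, 0.3182, 0.0102]
ee_rot: [-1.571, -0.0, -0.001]
wrist_force: [0.7, 0.1, 0.3]
width: 0.0263
time: 13.98
tool_pos: [0.4771, 0.3178, 0.1288]
ee_rot: [-1.572, 0.002, -0.001]
wrist_force: [-0.7, 0.2, -0.8]
width: 0.026
[0.47713819 0.31781316 0.12881349] [-1.57182110e+00  1.75175773e-03 -6.33382196e-04]
```

View pics/g8.png

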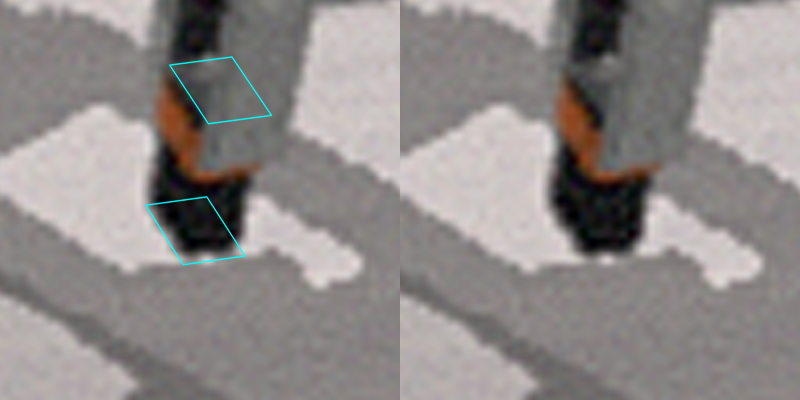

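```bash
python3 -c "
from ov import *
delta(.5672,-.0709,.125,-15.3)"
```

```text
time 14.03 pos [0.4767 0.3176 0.1279] rpy [-9.011e+01  1.900e-01 -4.000e-02]
rows: [  90.8    3.3 -388.4] [ 0.14 15.26 -0.18]
```

```bash
python3 -m creep '[[91,1,-388,0,15.3,0,255],[91,1,-388,0,15.3,0,255],[91,1,-388,0,15.3,0,255],[91,1,-388,0,15.3,0,255],[91,1,-388,0,15.3,0,255]]'; python3 -c "
from ov import *
delta(.5672,-.0709,.125,-15.3)"
```

```text
time: 14.65
tool_pos: [0.5478, 0.0121, 0.1268]
ee_rot: [-1.571, 0.004, -0.268]
wrist_force: [0.6, -0.5, 0.1]
width: 0.0264
time 14.65 pos [0.5478 0.0121 0.1268] rpy [-90.04   0.23 -15.33]
rows: [ 40.7   1.7 -74.9] [ 0.04 -0.03 -0.23]
```

```bash
python3 -m creep '[[24,2,-45,0,0,0,255],[41,2,-74.5,0,0,0,255],[41,2,-74.5,0,0,0,255],[41,2,-74.5,0,0,0,255],[41,2,-74.5,0,0,0,255]]'; cat > held9.py <<'E'
from ov import *
def held(fn):
    S=snap('scene');T=snap('top')
    p,e=pose();print(np.round(p,4),np.round(np.degrees(e),2),robot.get_obs()['wrist_force'].round(1));y=e[2]
    b=(.5803,-.0232);yaw=np.radians(-15.3);ims=[]
    for s in(S,T):
        cu=[(rect(p,y,.0265,.0175,p[2]-.01),C),(rect(p,y,.0265,.0175,p[2]+.036),C),(rect(b,yaw,.042,.128,.026),G),(rect(b,yaw,.036,.122,.003),G)]
        ims.append(overlay(s,cu,(p[0],p[1]+.02,(p[2]+.04)/2),36,'x.png',400))
    cv2.imwrite('pics/'+fn,np.hstack(ims))
E
python3 -c "
from held9 import *
delta(.5672,-.0709,.125,-15.3)
held('h1.png')"
```

```text
time: 15.28
tool_pos: [0.5683, -0.0674, 0.1267]
ee_rot: [-1.571, 0.001, -0.266]
wrist_force: [0.7, -0.4, -1.4]
width: 0.0257
time 15.28 pos [ 0.5683 -0.0674  0.1267] rpy [-8.999e+01  7.000e-02 -1.523e+01]
rows: [-0.1  1.7 -3.6] [-0.01  0.07 -0.07]
[ 0.5686 -0.0676  0.1273] [-9.000e+01  1.000e-02 -1.523e+01] [ 0.5  0.2 -1.2]
```

View pics/h1.png

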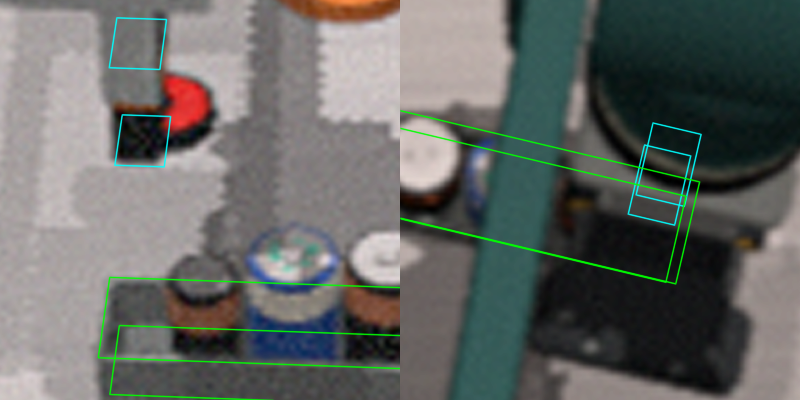

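```bash
python3 -m creep '[[0,20,-2.5,0,0,0,255],[0,40,-2.5,0,0,0,255],[0,56,-2.5,0,0,0,255],[0,56,-2.5,0,0,0,255],[0,56,-2.5,0,0,0,255]]';python3 -c "
from held9 import *
held('h2.png')
delta(.5672,-.0709,.013,-15.3)"
```

```text
time: 16.0
tool_pos: [0.5687, -0.0711, 0.0722]
ee_rot: [-1.571, -0.001, -0.267]
wrist_force: [0.1, 0.8, -0.6]
width: 0.0265
[ 0.5689 -0.0713  0.0726] [-90.    -0.13 -15.33] [-0.2 -0.8  0.1]
time 16.1 pos [ 0.5689 -0.0713  0.0726] rpy [-90.    -0.13 -15.33]
rows: [-1.9 59.6 -0.1] [-0.   -0.03  0.13]
```

View pics/h2.png

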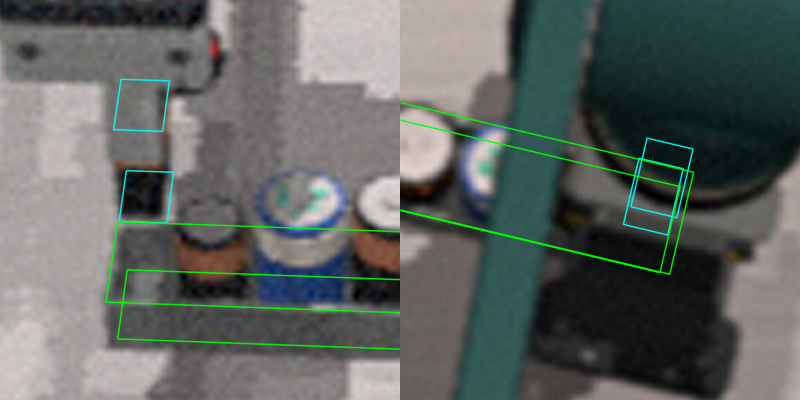

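```bash
python3 -c "
from held9 import *
S=snap('scene');y=np.radians(-15.3);u=np.array([np.sin(-y),np.cos(y)]);b=np.array((.5803,-.0232))
cu=[]
n=np.array([.5689,-.0713])-.0012*u
for z in(.003,.049): cu.append((rect(n,y,.0265,.0175,z),C))
cu+=[(rect(n,y,.0265,.0175,.0626),Y),(rect(b,y,.042,.128,.026),G),(rect(b,y,.036,.122,.003),G),(rect(b,y,.042,.128,0),G),(circ((.5753,-.0477),.0131,.003),Rd),(circ((.5753,-.0477),.0131,.052),Rd)]
a=overlay(S,cu,(.575,-.06,.035),28,'x.png',400);c=overlay(S,[],(.575,-.06,.035),28,'x.png',400)
cv2.imwrite('pics/h3.png',np.hstack([a,c]))"
```

```text
(no output)
```

View pics/h3.png

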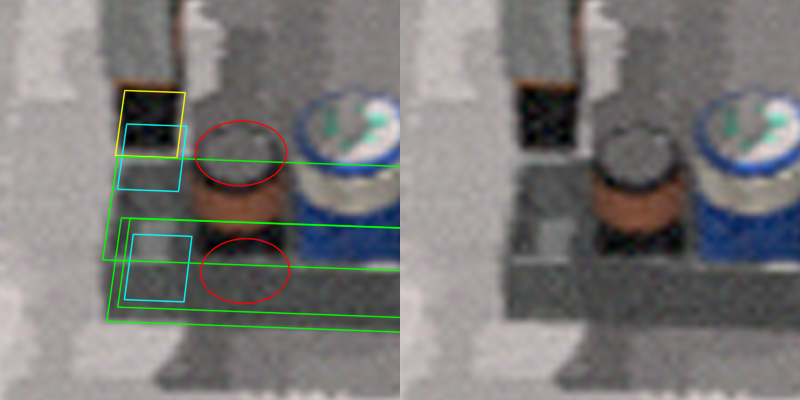

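```bash
python3 -m creep '[[-1.5,15,0.6,0,0,0,255],[-1.5,30,0.6,0,0,0,255],[-1.5,40,0.6,0,0,0,255],[-1.5,46,0.6,0,0,0,255],[-1.5,50,0.6,0,0,0,255]]';python3 -c "
from held9 import *
held('h4.png')
delta(.5674,-.0709,.013,-15.3)"
```

```text
time: 16.77
tool_pos: [0.5668, -0.0703, 0.0208]
ee_rot: [-1.571, 0.0, -0.268]
wrist_force: [-0.5, -1.1, -0.5]
width: 0.0262
[ 0.5667 -0.0702  0.021 ] [-9.000e+01  3.000e-02 -1.534e+01] [ 0.2 -0.1  0.7]
time 16.88 pos [ 0.5667 -0.0702  0.021 ] rpy [-9.000e+01  3.000e-02 -1.534e+01]
rows: [ 0.9  8.  -0.5] [ 0.   -0.04 -0.03]
```

View pics/h4.png

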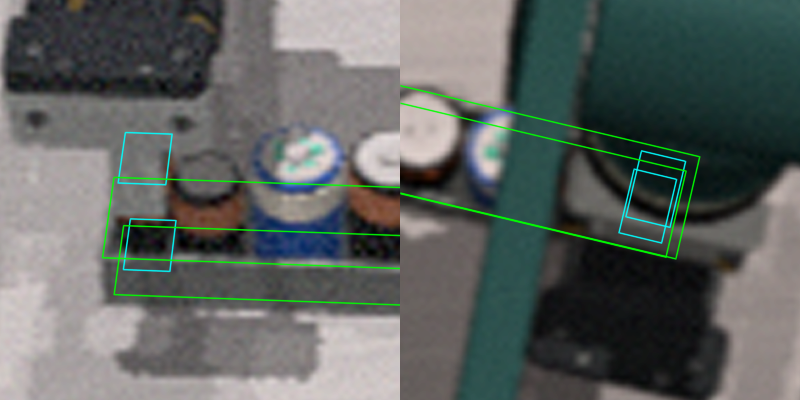

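```bash
python3 -m creep '[[0,4,0,0,0,0,255],[0,7,0,0,0,0,255],[0,8,0,0,0,0,255]]'; python3 -m creep '[[0,0.7,0,0,0,0,255],[0,1.2,0,0,0,0,255]]'
```

```text
time: 17.25
tool_pos: [0.5667, -0.0702, 0.0132]
ee_rot: [-1.571, 0.0, -0.268]
wrist_force: [1.0, 0.2, 0.3]
width: 0.0262
time: 17.5
tool_pos: [0.5668, -0.0702, 0.0131]
ee_rot: [-1.571, -0.0, -0.268]
wrist_force: [-3.5, -0.2, 6.1]
width: 0.0265
```

```bash
python3 -m creep '[[0,-0.8,0,0,0,0,180],[0,-0.8,0,0,0,0,140],[0,-0.8,0,0,0,0,140]]'; python3 -m creep '[[0,-15,0,0,0,0,140],[0,-45,0,0,0,0,100],[0,-105,0,0,0,0,0],[0,-140,0,0,0,0,0]]'; python3 -c "
from ov import *
S=snap('scene');overlay(S,[],(.575,-.04,.035),36,'h5.png',500)
delta(.47,-.2135,.12,76)"
```

```text
time: 17.88
tool_pos: [0.5668, -0.0703, 0.0127]
ee_rot: [-1.571, 0.0, -0.268]
wrist_force: [0.7, 0.1, 0.6]
width: 0.0418
time: 18.38
tool_pos: [0.5682, -0.0705, 0.1578]
ee_rot: [-1.571, -0.006, -0.268]
wrist_force: [-0.0, 0.1, 0.2]
width: 0.0694
time 18.43 pos [ 0.5705 -0.071   0.1629] rpy [-89.96  -0.82 -15.33]
rows: [ -59.9   41.9 -164. ] [  0.62 -91.33   0.66]
```

View pics/h5.png

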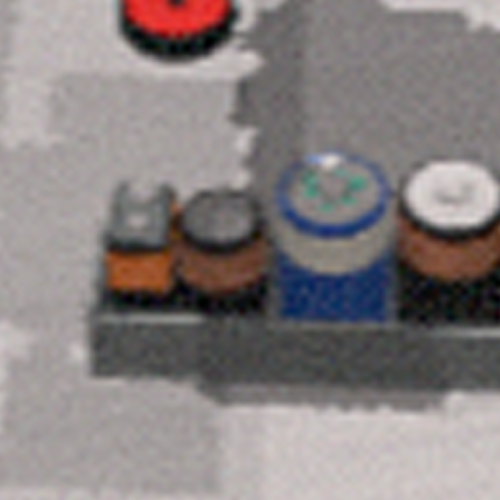

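```bash
python3 - <<'E'
from ov import *
S=snap('scene','s3.png');T=snap('top','t3.png')
l=np.array((.544,-.233)); th=np.radians(166)  # handle dir
h=np.array([np.cos(th),np.sin(th)])
def cu():
    hc=l+h*.092
    o=[(circ(l,.036,.012),Rd),(circ(l,.036,0),Y),(rect(hc,th,.090,.018,.016),G),(rect(hc,th,.09,.018,0),Y)]
    return o
a=overlay(S,cu(),(.51,-.223,.01),45,'x.png',400);b=overlay(T,cu(),(.51,-.223,.01),45,'x.png',400)
cv2.imwrite('pics/l1.png',np.hstack([a,b]))
for n in('lens','lens_center','lens_grip','pointer_tip','height_gauge'):
    for cam in('scene','top'):
        print(n,cam,[np.round(d['point'],4).tolist() for d in robot.landmark_of(n,cam) if abs(d['point'][1]+.22)<.04])
E
```

```text
lens scene [[0.5465, -0.2297, 0.0016]]
lens top [[0.5476, -0.2316, -0.0015]]
lens_center scene [[0.5434, -0.2372, 0.0073]]
lens_center top [[0.5459, -0.2348, 0.0082]]
lens_grip scene [[0.4743, -0.2173, 0.009]]
lens_grip top [[0.4677, -0.2142, 0.0066]]
pointer_tip scene [[0.7438, -0.2042, 0.1673]]
pointer_tip top [[0.7419, -0.2016, 0.1637]]
height_gauge scene [[0.7894, -0.2289, 0.0033]]
height_gauge top [[0.7921, -0.2224, 0.0022]]
```

View pics/l1.png

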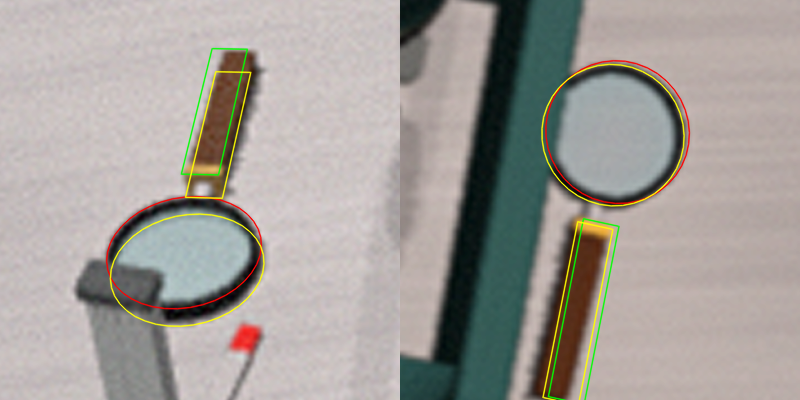

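```bash
python3 -c "
from ov import *
delta(.4721,-.2117,.10,73.5)"; 
```

```text
time 19.02 pos [ 0.5665 -0.0702  0.1522] rpy [-9.001e+01  8.000e-02 -1.533e+01]
rows: [ -53.6   52.3 -161.5] [-6.000e-02 -8.883e+01 -7.000e-02]
```

```bash
python3 -m creep '[[-54,0,-161,0,-88.8,0,60],[-54,0,-161,0,-88.8,0,146],[-54,0,-161,0,-88.8,0,146],[-54,0,-161,0,-88.8,0,146],[-54,0,-161,0,-88.8,0,146]]'; python3 -c "
from ov import *
delta(.4721,-.2117,.10,73.5)"
```

```text
time: 19.65
tool_pos: [0.4716, -0.2122, 0.1529]
ee_rot: [-1.571, 0.0, 0.634]
wrist_force: [0.1, 1.4, 0.6]
width: 0.0475
time 19.65 pos [ 0.4716 -0.2122  0.1529] rpy [-90.     0.    36.33]
rows: [ 0.7 52.9  0.1] [  0.   -37.17  -0.  ]
```

```bash
python3 -m creep '[[0.7,20,0,0,-37.2,0,146],[0.7,40,0,0,-37.2,0,146],[0.7,60,0,0,-37.2,0,146],[0.7,75,0,0,-37.2,0,146],[0.7,85,0,0,-37.2,0,146]]'; cat > lv.py <<'E'
from ov import *
def lv(fn,half=30):
    S=snap('scene');T=snap('top');p,e=pose()
    u=np.array([np.cos(e[2]),np.sin(e[2])])
    w=robot.get_obs()['width']/2
    def tip(z):
        o=[]
        for sg in(1,-1):
            q=p[:2]+sg*u*w; v=np.array([-u[1],u[0]])*.008
            o.append((np.array([[*(q+v),z],[*(q-v),z]]),C if sg>0 else Y))
        return o
    cu=sum([tip(p[2]+d) for d in(0,.01,.02,.03)],[])
    ims=[np.hstack([overlay(s,c,p+[0,0,.01],half,'x.png',300) for c in(cu,[])]) for s in(S,T)]
    cv2.imwrite('pics/'+fn,np.vstack(ims))
E
python3 -c "
from lv import *
delta(.4721,-.2117,.03,73.5)
lv('l2.png')"
```

```text
time: 20.27
tool_pos: [0.4724, -0.2106, 0.067]
ee_rot: [-1.57, -0.0, 1.278]
wrist_force: [-0.1, 0.5, 0.2]
width: 0.0399
time 20.27 pos [ 0.4724 -0.2106  0.067 ] rpy [-8.994e+01 -1.000e-02  7.324e+01]
rows: [-1.2 37.  -0.1] [-0.06 -0.26  0.01]
```

View pics/l2.png

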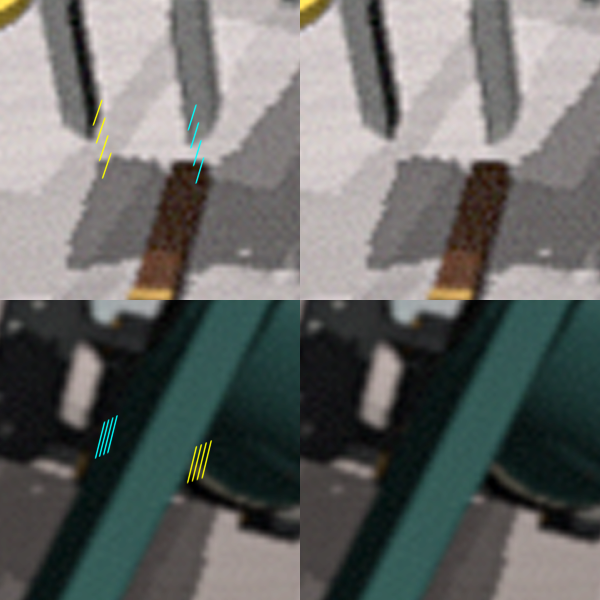

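```bash
python3 -m creep '[[-1,20,0,0,0,0,146],[-1,40,0,0,0,0,146],[-1,55,0,0,0,0,146],[-1,65,0,0,0,0,146],[-1,70,0,0,0,0,146]]'; python3 -m creep '[[0,0,0,0,0,0,146]]'; python3 -c "
from lv import *
delta(.4721,-.2117,-.006,73.5)
lv('l3.png')"
```

```text
time: 21.0
tool_pos: [0.4725, -0.2118, -0.0023]
ee_rot: [-1.571, 0.0, 1.279]
wrist_force: [0.9, -0.0, 0.3]
width: 0.0404
time: 21.12
tool_pos: [0.4725, -0.2118, -0.002]
ee_rot: [-1.571, 0.0, 1.279]
wrist_force: [-0.5, 0.4, -0.9]
width: 0.0403
time 21.12 pos [ 0.4725 -0.2118 -0.002 ] rpy [-90.    0.   73.3]
rows: [-0.   4.   0.4] [ 0.  -0.2 -0. ]
```

View pics/l3.png

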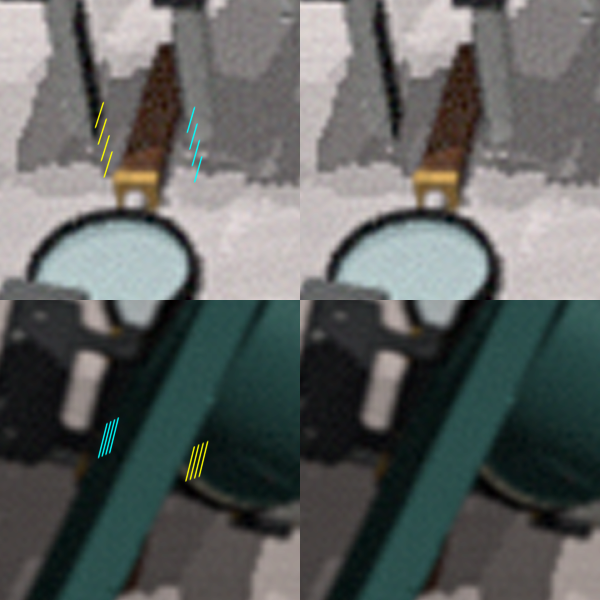

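```bash
python3 -m creep '[[1.5,4,0,0,-0.2,0,170],[1.5,4,0,0,-0.2,0,190],[1.5,4,0,0,-0.2,0,190],[1.5,4,0,0,-0.2,0,190]]'; python3 -c "
from lv import *
delta(.4721,-.2117,-.006,73.5)
lv('l4.png')"
```

```text
time: 21.72
tool_pos: [0.4729, -0.2104, -0.0059]
ee_rot: [-1.571, 0.0, 1.283]
wrist_force: [0.7, -0.2, -0.9]
width: 0.024
time 21.73 pos [ 0.4729 -0.2104 -0.0059] rpy [-9.001e+01  1.000e-02  7.351e+01]
rows: [-1.5  0.1  0.4] [ 0.01  0.01 -0.01]
```

View pics/l4.png

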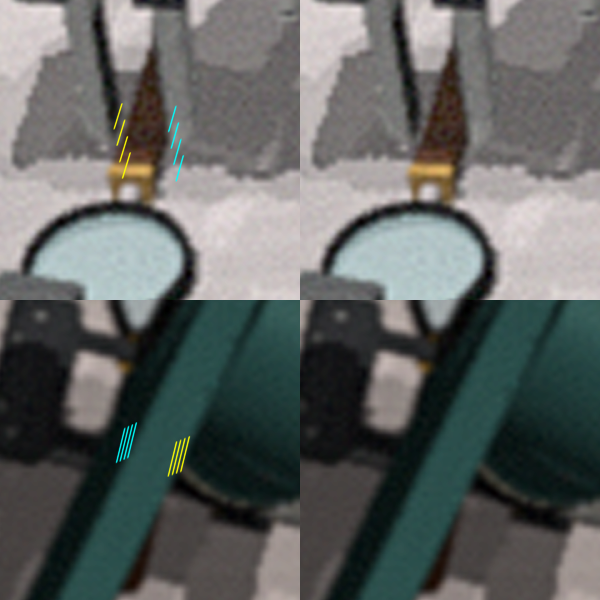

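```bash
python3 -m creep '[[0,2,0,0,0,0,190],[0,2,0,0,0,0,255],[0,2,0,0,0,0,255],[0,2,0,0,0,0,255],[0,2,0,0,0,0,255]]'; python3 -m creep '[[0,-5,0,0,0,0,255],[0,-12,0,0,0,0,255],[0,-25,0,0,0,0,255],[0,-40,0,0,0,0,255],[0,-40,0,0,0,0,255]]'; python3 -c "
from lv import *
delta(.4721,-.2117,-.006,73.5)
lv('l5.png',40)"
```

```text
time: 22.45
tool_pos: [0.4728, -0.2103, -0.0081]
ee_rot: [-1.571, 0.0, 1.283]
wrist_force: [-0.5, -0.4, -1.8]
width: 0.0174
time: 23.08
tool_pos: [0.4745, -0.2112, 0.0344]
ee_rot: [-1.575, 0.001, 1.283]
wrist_force: [-0.3, 0.5, -1.8]
width: 0.0173
time 23.07 pos [ 0.4745 -0.2112  0.0344] rpy [-9.027e+01  7.000e-02  7.350e+01]
rows: [-1.1 40.4  2.3] [ 0.27  0.   -0.07]
```

View pics/l5.png

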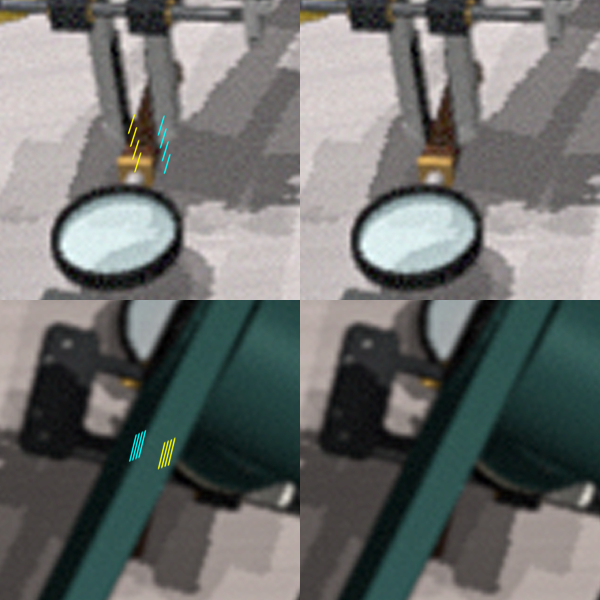

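```bash
python3 -c "
from lv import *
snap('scene','s4.png');snap('top','t4.png')
delta(.511,.0055,.151,73.5)
for i,f in((0,'s4.png'),(1,'t4.png')):
    im=cv2.imread('pics/'+f);h=cv2.cvtColor(im,cv2.COLOR_BGR2HSV)
    x0,y0,x1,y1=[(200,310,240,350),(415,90,450,140)][i]
    a=cv2.resize(im[y0:y1,x0:x1],None,fx=10,fy=10,interpolation=cv2.INTER_CUBIC)
    cv2.imwrite('pics/pt%d.png'%i,np.clip(a*1.4,0,255).astype(np.uint8))
    c=h[y0:y1,x0:x1];m=((c[...,0]<8)|(c[...,0]>172))&(c[...,1]>130)&(c[...,2]>70)
    ys,xs=np.nonzero(m);print(f,len(xs),xs.min()+x0,xs.max()+x0,ys.min()+y0,ys.max()+y0,xs.mean()+x0,ys.mean()+y0)
"
```

```text
time 23.27 pos [ 0.4725 -0.2101  0.0315] rpy [-8.995e+01 -1.000e-02  7.350e+01]
rows: [ 217.7 -119.4   24.4] [-0.05  0.    0.01]
s4.png 27 215 220 327 332 217.8148148148148 329.3333333333333
t4.png 30 429 434 115 121 431.7 118.4
```

View pics/pt0.png

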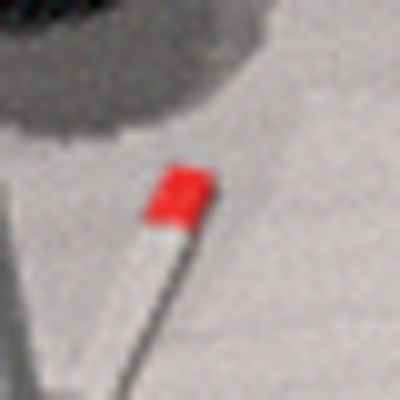

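View pics/pt1.png

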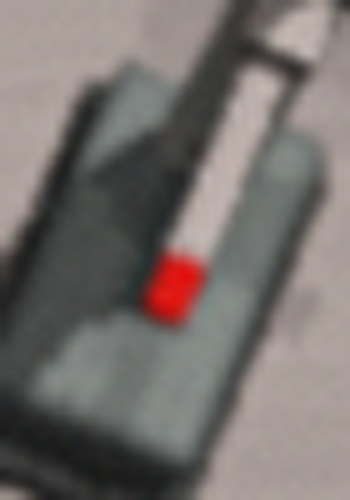

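```bash
cat > tri.py <<'E'
from ov import *
def tri(S,us,T,ut):
    o1,d1=ray(S,us);o2,d2=ray(T,ut);d1/=np.linalg.norm(d1);d2/=np.linalg.norm(d2)
    A=np.stack([d1,-d2],1);t=np.linalg.lstsq(A,o2-o1,rcond=None)[0]
    a=o1+d1*t[0];b=o2+d2*t[1];return (a+b)/2,np.linalg.norm(a-b)*1000
E
python3 -c "
from tri import *
S=snap('scene');T=snap('top')
print(tri(S,(218.85,326.5),T,(431.1,121.8)),tri(S,(217.6,329.1),T,(431.9,118.4)))
# check with cell terminals: D crust top centre
for P in [(.5825,-.0157,.0645)]: print(proj(S,P),proj(T,P))
"
python3 -m creep '[[0,-60,0,0,0,0,255],[0,-120,0,0,0,0,255],[40,-128,5,0,0,0,255],[90,-128,10,0,0,0,255],[130,-128,15,0,0,0,255]]'; python3 -c "
from ov import *
delta(.511,.0055,.155,73.5)"
```

```text
(array([ 0.73900981, -0.20260601,  0.16612255]), np.float64(1.0262004597857735)) (array([ 0.74558908, -0.20476703,  0.16736026]), np.float64(1.8150491019614354))
[[309.29128547 288.69658254]] [[339.4744741 209.8103982]]
time: 24.0
tool_pos: [0.4955, -0.0799, 0.1598]
ee_rot: [-1.571, -0.0, 1.283]
wrist_force: [0.1, 0.4, -1.4]
width: 0.0169
time 24.0 pos [ 0.4955 -0.0799  0.1598] rpy [-9.000e+01 -1.000e-02  7.351e+01]
rows: [86.3  4.9  9.4] [-0.    0.01  0.01]
```

```bash
python3 -m creep '[[40,5,5,0,0,0,255],[70,5,8,0,0,0,255],[86,7,9.4,0,0,0,255],[86,8,9.4,0,0,0,255],[86,8,9.4,0,0,0,255]]'; python3 -m creep '[[0,0,0,0,0,0,255],[0,0,0,0,0,0,255],[0,0,0,0,0,0,255]]'; cat > lc.py <<'E'
from tri import *
def lc(fn):
    S=snap('scene',fn+'_s.png');T=snap('top',fn+'_t.png');p,e=pose()
    print('t',round(robot.get_obs()['time'],2),np.round(p,4),np.round(np.degrees(e),2))
    d=np.array([np.sin(e[2]),-np.cos(e[2])]);c=p[:2]+.0746*d;zc=p[2]+.014
    print('expected centre',c,zc)
    ims=[]
    for s in(S,T):
        cu=[(circ(c,.036,zc+.006),Rd),(circ(c,.036,zc-.006),Y),(circ(c,.0005,zc),G),(circ((.5825,-.0157),.0166,.0625),C)]
        ims.append(np.vstack([overlay(s,k,(*c,zc),28,'x.png',300) for k in(cu,[])]))
    cv2.imwrite('pics/'+fn+'.png',np.hstack(ims))
    for n in('lens_center','lens_grip','crusted_d_plus','pointer_tip'):
        for cam in('scene','top'): print(n,cam,[(np.round(q['point'],4).tolist(),round(q['p'],2)) for q in robot.landmark_of(n,cam) if n=='pointer_tip' or np.linalg.norm(np.array(q['point'][:2])-c)<.1])
E
python3 -c "
from lc import *
lc('m1')"
```

```text
time: 24.62
tool_pos: [0.5106, 0.0028, 0.1516]
ee_rot: [-1.57, 0.001, 1.282]
wrist_force: [-0.8, -0.3, -1.2]
width: 0.0173
time: 25.0
tool_pos: [0.5109, 0.0033, 0.1521]
ee_rot: [-1.571, 0.0, 1.282]
wrist_force: [0.2, -0.3, -1.5]
width: 0.0171
t 25.1 [0.5108 0.0035 0.152 ] [-9.001e+01  1.000e-02  7.348e+01]
expected centre [ 0.5823487  -0.01770904] 0.16602108821934025
lens_center scene [([0.5775, -0.0208, 0.1643], 0.73), ([0.5846, -0.0169, 0.1577], 0.7)]
lens_center top []
lens_grip scene [([0.5113, 0.0014, 0.1656], 0.95)]
lens_grip top [([0.5094, -0.0022, 0.1652], 0.52)]
crusted_d_plus scene [([0.5857, -0.0152, 0.0647], 0.9)]
crusted_d_plus top []
pointer_tip scene [([0.7417, -0.2028, 0.1657], 0.91)]
pointer_tip top [([0.7443, -0.2047, 0.1665], 0.67)]
```

View pics/m1.png

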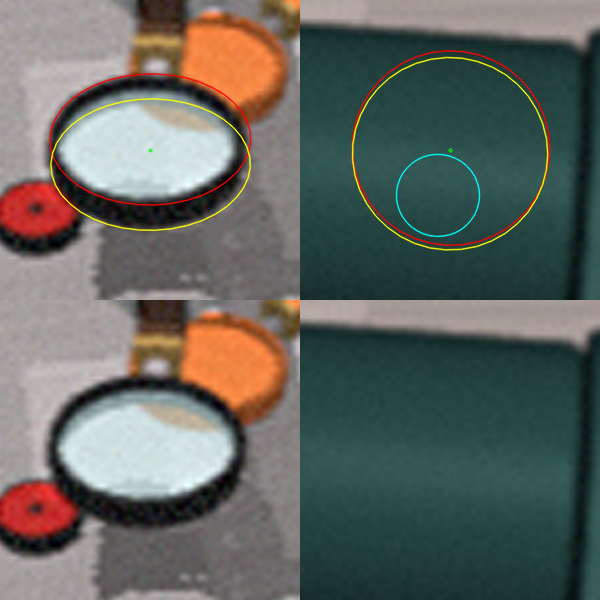

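```bash
python3 -m creep '[[2.4,0.3,0.6,0,0,0,255],[2.4,0.3,0.6,0,0,0,255],[2.4,0.3,0.6,0,0,0,255],[2.4,0.3,0.6,0,0,0,255]]'; python3 -c "
from lc import *
lc('m2')
im=cv2.imread('pics/m2_s.png')[170:420,180:480];cv2.imwrite('pics/m2b.png',cv2.resize(im,None,fx=2.4,fy=2.4,interpolation=cv2.INTER_CUBIC))
"
```

```text
time: 26.0
tool_pos: [0.5109, 0.0062, 0.1517]
ee_rot: [-1.571, 0.0, 1.283]
wrist_force: [0.2, 0.5, -1.6]
width: 0.017
t 26.1 [0.5109 0.0062 0.1517] [-9.00e+01  1.00e-02  7.35e+01]
expected centre [ 0.58245116 -0.01503586] 0.165651024860567
lens_center scene [([0.5823, -0.0174, 0.1655], 0.93)]
lens_center top []
lens_grip scene [([0.5096, -0.0001, 0.1678], 0.91)]
lens_grip top [([0.5065, 0.0049, 0.1665], 0.52)]
crusted_d_plus scene [([0.5856, -0.0131, 0.0632], 0.71)]
crusted_d_plus top []
pointer_tip scene [([0.7445, -0.2012, 0.1676], 0.62)]
pointer_tip top [([0.7399, -0.2055, 0.164], 0.56)]
```

View pics/m2.png

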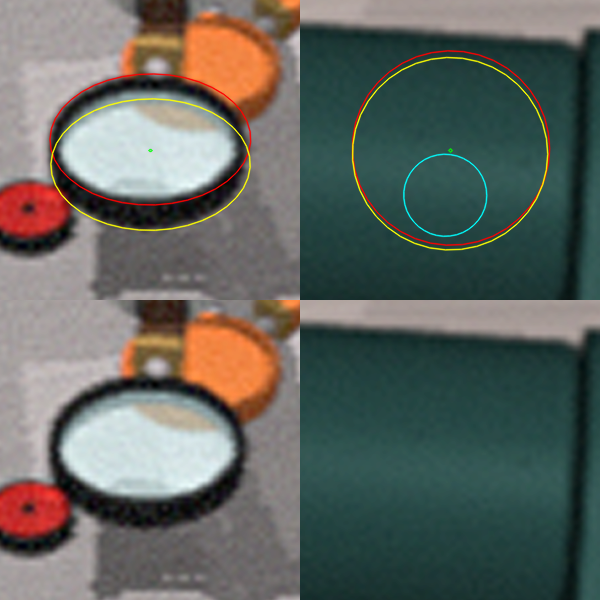

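View pics/m2b.png

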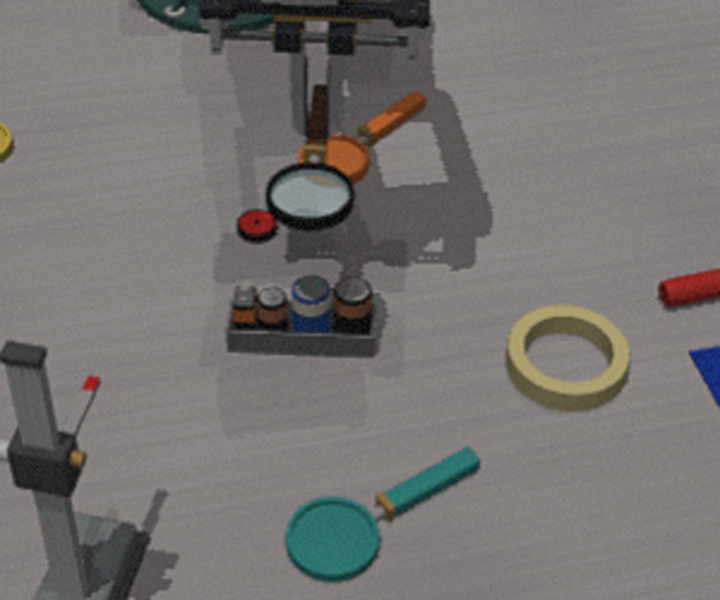

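```bash
python3 -c "
from ov import *
o=robot.get_obs();print(o['time'],o['tool_pos'],np.abs(o['qvel']).max(),o['width'],o['wrist_force'])
print(robot.close_job())"
```

```text
26.5 [0.51094197 0.00614325 0.15164824] 0.0008788588787735817 0.0170639614737595 [-0.4499321   0.13831597 -0.72091105]
the job is handed in; nothing more can be done
None
```

The job is handed in at 26.5 s: both batteries are in the box and the lens is held over the crusted terminal at the pointer's height.

**Batteries:** The crusted D cell and the 9-volt stand upright, terminals up, in their gaps. I lowered each one until the wrist force showed it on the floor. The last picture shows all four batteries standing and the gauge and nearby things undisturbed.

**Lens:** I picked up the black lens by its handle and took it over the box well above the batteries. From the arm's pose, its centre is at about (0.582, -0.015, 0.166). The scene picture puts it about 1 mm further towards -y. The crusted terminal is at about (0.5825, -0.0157). The pointer tip came out at 0.164–0.168 m from the networks and 0.166 m from my own triangulation. The rim's outline in the picture fits a level lens to within about a degree, and the arm was still at hand-in.

**Checks that disagreed or could not be made:**
- At the end the arm hid the lens from the top camera, so the last centring and height checks rest on the scene camera and the arm's pose.
- The networks scattered by 3–4 mm, and one early reading of the lens centre was about 8 mm low; I did not use it.
- The open fingertips sit about 10–20 mm higher than the TCP suggests. I lowered the grip for the 9-volt and the lens to allow for this. The D cell had already been moved, gripped only near its top.

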